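# Shut and latch the two-leaf specimen box

### The job

Shut the specimen box on the bench: first close the leaf with the rebated edge (the one with the hook-shaped keeper), then the leaf with the latch so that its flange laps over the rebate. Then hook the latch's bail over and under the lip of the keeper, and press the lever down past centre until it lies flat and holds by itself. Leave the other things on the bench where they are.

Things in the scene. Friction and masses are not known exactly. Their poses are not given: they have to be found in the camera images.
- case: Fixed steel specimen box, 200 (x) x 284 (y) x 90 mm high, with two 8 mm thick lid leaves hinged on its outer upper edges (y = +140 and -140 mm, height 90 mm), meeting at the seam y = 0; shut, their tops are at 98 mm. They start half open. Origin: centre of the underside on the worktop, z up. 'Case x, y' elsewhere are this body's axes.
- leaf_rebated (a joint): Angle (rad) of the leaf hinged at case -y, the one with the hook-shaped keeper. Its free edge is stepped down (3.5 mm thick over the last 14 mm). 0 shut, grows opening, to 1.4. Stiff hinge: it stays where it is left and must be pushed all the way home, 2 to 6 N at mid-leaf.
- leaf_flanged (a joint): Angle (rad) of the leaf hinged at case +y, the one with the latch lever. A 4 mm flange on its free edge reaches 12 mm past the seam and must lap over the other leaf's stepped edge. 0 shut, grows opening, to 1.4. Stiff hinge: it stays where it is left and must be pushed all the way home, 2 to 8 N at mid-leaf.
- rebated_press (a point): Clear point on the outer (upper) face of the rebated leaf, good for pushing it shut: 85 mm from its hinge, 65 mm to the -x side of the leaf's middle. Its z axis is the leaf's outward normal.
- flanged_press (a point): Clear point on the outer (upper) face of the flanged leaf, good for pushing it shut: 85 mm from its hinge, 65 mm to the -x side of the leaf's middle. Its z axis is the leaf's outward normal.
- lever (a joint): Angle (rad) of the latch lever; axis along case x, 16 mm above the flanged leaf, at case y = +45 mm when that is shut. 0: flat, pointing to +y; grows as it is raised and tipped towards the keeper, to 2.5. Starts part raised, stays where left. The bail is pinned to it 20 mm from its axis: tipping it to the keeper advances the bail, pressing it down draws the bail back.
- lever_end (a point): Middle of the upper face of the lever's wide end (28 x 12 mm), 64 mm from the lever's axis: the place to press. With the bail hooked the slack is gone at 0.8 to 1.4 rad; below that the keeper's spring resists, up to about 3 to 14 N here, until dead centre at about 0.3 rad; past it the lever pulls itself on to its stop at 0.
- bail_roller (a point): Middle of the bail's cross bar: 8 mm round, 40 mm long along case x, at the end of two 5 mm side rods that swing freely on a pin of the lever, 91 mm away. The bail falls by its own weight on to what is below it; it starts lying over the flanged leaf's free edge and comes to lie on or beside the keeper.
- grip_bar (a point): Middle of the bail's finger bar: 10 mm round, 34 mm long along case x, on two thin uprights 30 mm above and 8 mm beyond the cross bar (bail level). To be pinched from above, fingers closing along case y; it can turn between the fingers. The lever follows (1 to 3 N) as the bail is carried towards or from the keeper.
- keeper_seat (a point): Nominal place of the hooked cross bar's centre: 10 mm above the rebated leaf, case y = -30 mm. Keeper: hook 24 mm wide; post 4 to 10 mm to the +y side; lip 4 to 8 mm above, ending 4 mm to the -y side. It is set by screw: all of it may stand up to 3 mm more to -y or 1.5 mm to +y, unseen. Bar: over the top, down 12 mm or more to the -y side, back under the lip to where the post is felt.
- keeper (a joint): How far (m) the sprung keeper has been drawn towards the lever: 0 at rest, about 0.002 to 0.007 with the latch fastened, at most 0.010. 20 N starts it, then 8 N per mm.
- tape_1: Bystander, to be left alone: roll of dark tape, 55 mm, 19 mm high. Origin: centre of its underside.
- petri_dish: Bystander, to be left alone: flat clear dish, 92 mm across, 16 mm high. Origin: centre of its underside.
- marker: Bystander, to be left alone: pen-like marker, 132 mm long. Origin: centre of its underside.
- vial: Bystander, to be left alone: white vial with black cap, 43 mm across, 85 mm high. Origin: centre of its underside.
- tweezers: Bystander, to be left alone: steel tweezers, 127 mm long, lying flat. Origin: centre of its underside.

How it is judged (in metres and radians):
On the way, in this order (a step that is already met when the one before it is completed fails the run):
1. the rebated leaf is shut while the flanged leaf still stands open (value of joint leaf_rebated below 0.03 rad and value of joint leaf_flanged above 0.3 rad), for 0.1 s.
2. the flanged leaf is shut over it (value of joint each of leaf_rebated, leaf_flanged below 0.03 rad), for 0.1 s.
At the end, for the whole second after the job is handed in: Both leaves shut (within 0.03 rad), the bail's cross bar in the keeper under its lip (a few mm to the lever's side of the untensioned seat, as the tension draws it), the lever flat (within 0.1 rad) and the keeper drawn more than 1.5 mm by the tension (all of step 2 and y of bail_roller in the frame of keeper_seat between -0.001 and 0.009 m and z of bail_roller in the frame of keeper_seat between -0.009 and 0.004 m and value of joint lever below 0.1 rad and value of joint keeper above 0.0015 m); the robot touches nothing.
It fails at once if a bystander is pushed more than 40 mm from its place (distance of any of tape_1, petri_dish, marker, vial, tweezers from where it was at the start of the episode above 0.04 m).
It also fails if it takes over 64 s, if anything falls off the work surface, if the arm or the gripper's body presses on something with over 40 N, if the wrist force passes 120 N, or if a joint passes its speed limit or range.

### The arm

A 7-joint arm with a two-finger parallel gripper is mounted at the origin on a cart in front of the work surface, level with it; the furniture and walls round the work are solid. World frame = base frame: x ahead of the robot, y to its left, z up, the work surface at z = 0. Lengths are in mm, angles in degrees, forces in N, time in s.
With the tool pointing down it reaches from about 425 to 800 mm from the base axis. Payload 8.3 kg.
Tool frame: the origin (TCP) lies midway between the tips of the shut fingers; the grasp point (between the pads) lies 19 mm behind it; z points along the fingers, y is the line along which they close (so a half turn about z gives the same grasp; the last joint's range is limited). The gripper opens to 85 mm and grips with 20 to 120 N. Pads are 22 mm wide; open, the fingers measure 114 mm over their backs; the gripper's body (76 mm by 85 mm) begins 54 mm behind the grasp point. The pads swing forward as they close: fully open they stand 13 mm farther back than shut.
Start: joints at [64.865, 21.967, 0.94, 78.501, -0.361, 79.538, -2.664], TCP at [229.42, -581.351, 231.279] pointing down, gripper open.
Joint ranges: [-169.22, 169.22], [-14.56, 117.87], [-87.37, 89.26], [10.42, 133.3], [-82.24, 262.24], [0.94, 117.77], [-172.7, 172.7]. Speed limits (degrees/s): [136.94, 136.94, 172.46, 172.46, 180, 180, 180].

### API

Orientations are given as [roll, pitch, yaw] about the fixed x, y, z axes, in that order (R = Rz(yaw) Ry(pitch) Rx(roll)).
In Python, from plant import env gives the robot as it stands. The module is installed in compiled form; this text tells all that it offers. Calls block until the motion is done:
- env.goto(position, orientation): joint-space move of the TCP to a pose.
- env.line_to(position, rot=None, vel=150, until_force=None): straight line of the TCP; rot=None keeps the orientation; vel is the mean speed in mm/s. With until_force (N) it stops when the force on the tool has changed by that much, and returns True; else False.
- env.movej(angles): joint-space move.
- env.set_gripper(opening, grip_force=None): opening from 0.0 (shut) to 1.0 (fully open); grip_force is the grip in N (None keeps the last); returns when the fingers have stopped.
- env.dwell(seconds).
- env.solve_ik(position, orientation): joint angles nearest the present ones, or None.
- env.camera(name): name is "scene" or "top"; returns a dict with "frame" (420x560x3 uint8, red, green, blue), "z_map" (420x560 float32, mm along the optical axis (not along the pixel's ray), 0 where there is no reading), "intrinsics" (3x3 intrinsics, pixels), "R" (3x3) and "t" (3): a world point X has camera coordinates R X + t. Camera axes: x right, y down, z forward; pixel columns grow to the right and rows downward; lengths in mm; the calibration is good to about 2 mm. A picture is of the moment at which its call begins.
A pose or a line that the arm cannot do raises env.MotionError and nothing moves.
- env.job_done(): hands the job in; it is judged then, once.
Readings, each from a call of its own:
- env.get_time_s(): time.
- env.get_q(): joint angles.
- env.get_dq(): joint speeds.
- env.get_effort(): joint torques, N m.
- env.get_ee_pos(): TCP position.
- env.get_ee_rot(): TCP orientation.
- env.get_wrist_force(): force on the tool from outside, world axes, zero at the start.
- env.get_wrist_torque(): the same for the moment, N m.
- env.get_finger_gap(): opening from 0.0 (shut) to 1.0 (fully open).
- env.get_finger_force(): force on a finger pad.
Only numpy, scipy, OpenCV 4.12 (cv2) and the standard library are available. Lean on these libraries where they do the work, as an engineer would, in place of code of your own. Each camera call takes 0.05 s, during which the arm holds its last target. There are 200 camera calls.

## Working session

There is one attempt and no reset: what is moved stays moved. The work goes in short steps, each a Python script; the robot and the scene stay as the last script left them, time stands still between calls to the robot, and variables do not carry over. Pictures are saved under pics/ and viewed, at most 10 in all, crops included, and the job is handed in when it is done.

```bash
mkdir -p pics
cat > h.py <<'E'
import numpy as np, cv2
from plant import env
def cloud(c):
    K,R,t=[np.array(c[k],float) for k in("intrinsics","R","t")]
    z=c["z_map"].astype(float); v,u=np.mgrid[:z.shape[0],:z.shape[1]]
    P=np.stack([(u-K[0,2])/K[0,0]*z,(v-K[1,2])/K[1,1]*z,z],-1)
    W=(P-t.ravel())@R; W[z<=0]=np.nan
    return W
def save(c,n,crop=None):
    f=c["frame"][:,:,::-1]
    if crop: f=f[crop[1]:crop[3],crop[0]:crop[2]]; 
    s=min(800/f.shape[1],600/f.shape[0]); cv2.imwrite(f"pics/{n}.png",cv2.resize(f,None,fx=s,fy=s,interpolation=cv2.INTER_CUBIC))
E
python3 - <<'E'
from h import *
for n in("scene","top"):
    c=env.camera(n); save(c,n+"0"); W=cloud(c); np.save(n+"0.npy",W)
    print(n,"cam at",-np.array(c["R"]).T@np.array(c["t"]).ravel(), c["intrinsics"])
    for v in range(20,420,40): print([tuple(np.round(W[v,u]).tolist()) if W[v,u,0]==W[v,u,0] else None for u in range(40,560,80)])
E
```

```text
scene cam at [-615.68190097 -460.59830357  740.19647657] [[462.89632849   0.         274.31186669]
 [  0.         462.89632849 209.92850898]
 [  0.           0.           1.        ]]
[(304.0, 541.0, 657.0), (599.0, 539.0, 637.0), (1063.0, 538.0, 607.0), (17.0, -210.0, 693.0), (73.0, -307.0, 691.0), None, None]
[(279.0, 542.0, 565.0), (574.0, 540.0, 525.0), (1047.0, 542.0, 460.0), (18.0, -209.0, 640.0), (60.0, -314.0, 640.0), (108.0, -419.0, 639.0), (168.0, -526.0, 636.0)]
[(249.0, 538.0, 472.0), (545.0, 538.0, 409.0), (14.0, -76.0, 573.0), (1393.0, 336.0, 244.0), (1529.0, -10.0, 244.0), (1269.0, -373.0, 330.0), (159.0, -537.0, 581.0)]
[(225.0, 543.0, 373.0), (511.0, 534.0, 289.0), (-20.0, -91.0, 520.0), (945.0, 158.0, 204.0), (698.0, -194.0, 319.0), (724.0, -415.0, 337.0), (202.0, -554.0, 508.0)]
[(195.0, 542.0, 272.0), (487.0, 538.0, 160.0), (-41.0, -98.0, 462.0), (940.0, 155.0, 44.0), (649.0, -214.0, 213.0), (649.0, -434.0, 247.0), (195.0, -567.0, 443.0)]
[(163.0, 538.0, 170.0), (458.0, 540.0, 26.0), (-27.0, -84.0, 382.0), (639.0, 36.0, 37.0), (646.0, -225.0, 84.0), (647.0, -452.0
[... 1789 characters left out ...]
, (531.0, -461.0, -3.0), (542.0, -701.0, 2.0)]
[(315.0, 542.0, 401.0), (363.0, 487.0, 5.0), (375.0, 252.0, 0.0), (386.0, 16.0, 4.0), (398.0, -222.0, -4.0), (407.0, -452.0, 20.0), (419.0, -690.0, 13.0)]
[(230.0, 542.0, 372.0), (252.0, 545.0, -232.0), (286.0, 378.0, -914.0), (303.0, 8.0, -902.0), (321.0, -360.0, -901.0), (316.0, -596.0, -462.0), (303.0, -686.0, 10.0)]
[(143.0, 540.0, 349.0), (121.0, 541.0, -270.0), (107.0, 362.0, -900.0), (128.0, 0.0, -807.0), (143.0, -361.0, -886.0), (160.0, -721.0, -885.0), (198.0, -403.0, 630.0)]
[(54.0, 542.0, 316.0), (-13.0, 540.0, -318.0), (-67.0, 350.0, -914.0), (73.0, 1.0, 248.0), (-30.0, -364.0, -888.0), (130.0, -252.0, 673.0), (137.0, -378.0, 680.0)]
```

View pics/scene0.png

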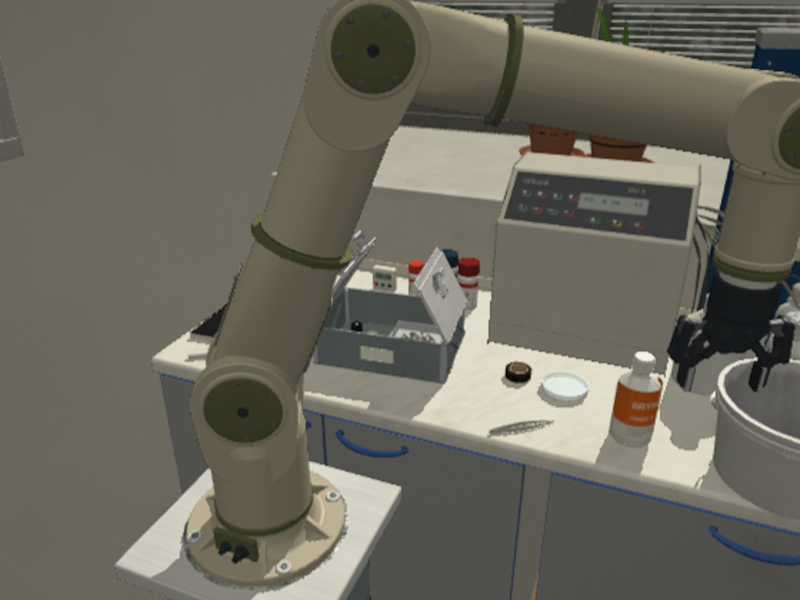

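View pics/top0.png

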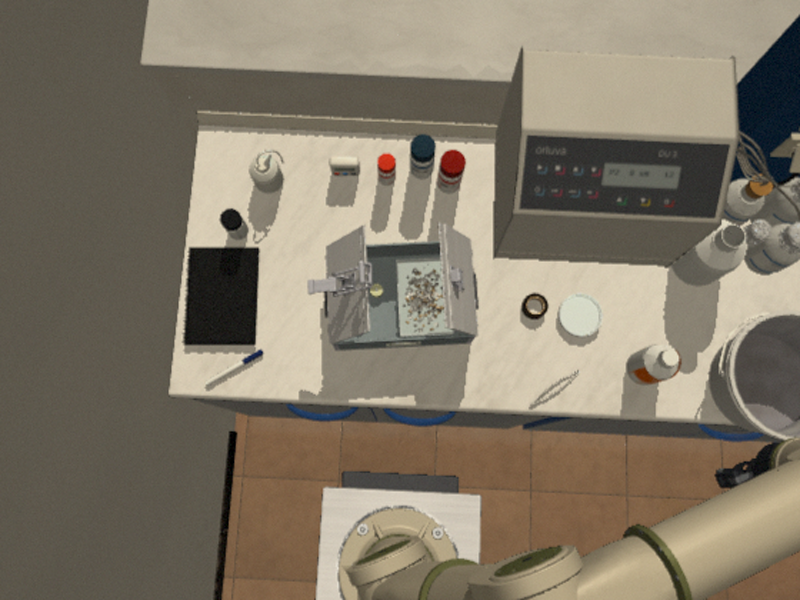

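The scene camera shows the box left of centre, with the keeper leaf on the right. The top view shows the latch leaf at about (348,290) and the keeper leaf at about (458,285), in displayed pixels. I'll fit planes to both leaves.

```bash
cat > m.py <<'E'
from h import *
def plane(P,n=400,tol=4,axis=None):
    rng=np.random.default_rng(0); best=None
    for _ in range(n):
        a=P[rng.choice(len(P),3,False)]; m=np.cross(a[1]-a[0],a[2]-a[0]); l=np.linalg.norm(m)
        if l<200: continue
        m/=l; i=abs((P-a[0])@m)<tol
        if best is None or i.sum()>best.sum(): best=i
    Q=P[best]; c=Q.mean(0); m=np.linalg.svd(Q-c)[2][2]; m*=np.sign(m[2]); return c,m,best
E
python3 - <<'E'
from m import *
W=np.load("top0.npy")
def reg(poly):
    M=np.zeros(W.shape[:2],np.uint8); cv2.fillPoly(M,[(np.array(poly)/1.4286).round().astype(int)],1)
    P=W[M>0]; P=P[~np.isnan(P[:,0])]; return P
out={}
for n,poly in dict(L=[(366,228),(327,260),(332,348),(370,332)],R=[(438,225),(474,243),(478,334),(446,334)]).items():
    P=reg(poly); P=P[P[:,2]>85]; c,m,i=plane(P); Q=P[i]
    print(n,c.round(1),m.round(4),i.sum(),len(P),"x",np.percentile(Q[:,0],[1,99]).round(),"y",np.percentile(Q[:,1],[1,99]).round(),"z",np.percentile(Q[:,2],[1,99]).round())
    out[n]=(c,m)
(cL,mL),(cR,mR)=out["L"],out["R"]
ax=np.cross(mL,mR); ax*=np.sign(ax[0])/np.linalg.norm(ax); print("axis",ax,"yaw",np.degrees(np.arctan2(ax[1],ax[0])))
ax[2]=0; ax/=np.linalg.norm(ax); ay=np.cross([0,0,1],ax); S=lambda P:np.array([P@ax,P@ay,P[...,2]])
for n,(c,m) in out.items():
    s=S(m); th=np.arctan2(abs(s[1]),s[2]); yo=S(c)[1]-( -(90-c[2])*0)  # plane at z=90: find y
    y90=S(c)[1]+ -(90-c[2])*s[2]/s[1]; h=y90-np.sign(s[1])*8/np.sin(th)
    print(n,"theta",th,"hinge y'",h)
for n,poly in dict(L=[(366,228),(327,260),(332,348),(370,332)],R=[(438,225),(474,243),(478,334),(446,334)]).items():
    P=reg(poly); P=P[P[:,2]>85]; c,m=out[n]; d=(P-c)@m; Q=P[abs(d)<5]; print(n,"x' range",np.percentile(S(Q)[0],[0.5,2,98,99.5]).round(1))
    H=P[d>8]; print(" above:",len(H));
E
python3 - <<'E'
from h import *
f=cv2.imread("pics/top0.png"); cv2.imwrite("pics/topz.png",cv2.resize(f[210:360,290:500],None,fx=3.8,fy=3.8,interpolation=cv2.INTER_CUBIC))
E
```

```text
L [512.4 120.2 168.5] [-0.0879  0.8387  0.5374] 1502 1840 x [427. 611.] y [ 79. 168.] z [ 99. 230.]
R [544.2 -86.4 162. ] [ 0.0899 -0.8679  0.4885] 1416 1540 x [450. 641.] y [-126.  -47.] z [ 95. 218.]
axis [9.94621339e-01 1.03573432e-01 9.67811653e-04] yaw 5.944984892821326
L theta 1.0034003597451011 hinge y' 106.97168810158831
R theta 1.0604486478528092 hinge y' -173.44677045059214
L x' range [437.5 439.6 615.8 621.2]
 above: 262
R x' range [437.4 439.2 628.  631.1]
 above: 53
```

View pics/topz.png

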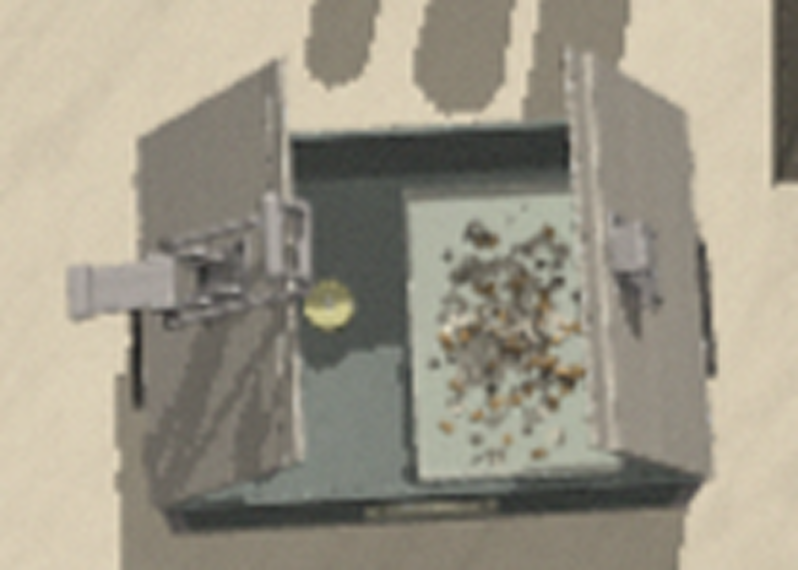

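The crop shows the lever pointing to the left, the bail bar over the latch leaf's edge at about (290,240), and the keeper at about (632,245). The fitted hinge separation is 280.4 mm, which agrees with the stated 280. The case is at yaw 5.95° and case y' -33.2. Next I'll close the rebated leaf.

```bash
cat >> h.py <<'E'
YAW=5.95; X0,Y0=535.,-33.2
ax=np.array([np.cos(np.radians(YAW)),np.sin(np.radians(YAW)),0]); ay=np.array([-ax[1],ax[0],0])
def C(x,y,z): return ((X0+x)*ax+(Y0+y)*ay+np.array([0,0,z])).tolist()
def inv(p): p=np.array(p); return np.array([p@ax-X0,p@ay-Y0,p[2]])
def st(msg=""): print(msg,"t",round(env.get_time_s(),2),"case",inv(env.get_ee_pos()).round(1),"F",np.round(env.get_wrist_force(),1),"gap",round(env.get_finger_gap(),3),"ff",np.round(env.get_finger_force(),1))
def arc(side,th,x=-70,r=85,clear=0,w=13):
    # TCP so that the tip's inner lower corner is on the outer face
    y=side*(140-r*np.cos(th)+8*np.sin(th)+w*min(1,th/.3)+clear*np.sin(th)); z=90+r*np.sin(th)+8*np.cos(th)+clear*np.cos(th)
    return C(x,y,z)
E
cat > close.py <<'E'
import sys
from h import *
def close(side,th0,rot):
    p=arc(side,th0,clear=25); up=list(p); up[2]=330
    env.goto(up,rot); st("above"); env.line_to(p,vel=200)
    for th in np.arange(th0+.05,0.1,-0.1): env.line_to(arc(side,th),vel=150)
    st("near shut")
    e=inv(arc(side,0.0)); 
    r=env.line_to(C(e[0],e[1],e[2]-6),vel=40,until_force=25); st(f"pressed {r}")
    env.dwell(.15); env.line_to(C(e[0],e[1],250),vel=250); st("up")
E
python3 - <<'E'
from close import *
print(env.get_ee_rot(), env.get_time_s())
for y in (YAW,YAW-180): print(y,env.solve_ik(arc(-1,1.06,clear=25),[180,0,y]),env.solve_ik(C(0,-30,150),[180,0,y]))
E
```

```text
[-1.79901386e+02  2.00980583e-03  2.15331861e+01] 0.1
5.95 [ 30.3416598    9.27480638 -21.61671314 101.83632912   3.63270503
  69.56870687 -76.33767421] [ 23.52980134  17.34574088 -31.38772532  97.68827364   9.66366704
  67.6712867  -94.43660086]
-174.05 [ 42.52664716  10.80817362 -35.47160271 101.3491013    6.65251488
  69.93857116 101.19718364] [ 33.46790607  20.02113641 -44.16861178  97.28318873  14.83186393
  68.73341017  81.54531487]
```

Run:
```python
from close import *
p=env.get_ee_pos(); env.line_to([p[0],p[1],400],vel=300)
env.set_gripper(0.0); 
close(-1,1.06,[180,0,YAW])
W=cloud(env.camera("top")); np.save("t1.npy",W)
c=env.camera("top"); save(c,"t1",(190,130,360,270))
for x in(-60,40,70):
  for s,y in((-1,-60),(-1,-100)):
    pass
```

```text
above t 3.48 case [ -70.2 -141.5  330.1] F [-0.2 -0.5  0.3] gap 0.001 ff 0.0
near shut t 7.17 case [-70.2 -61.1 107.3] F [ 0.4 -0.3 -0.3] gap 0.002 ff 0.0
pressed True t 7.53 case [-69.2 -57.9  97.9] F [-5.1 -0.7 15.2] gap 0.003 ff 7.3
up t 8.44 case [-70.7 -55.  248.4] F [-0.3  1.1 -0.4] gap -0.002 ff 0.0
```

View pics/t1.png

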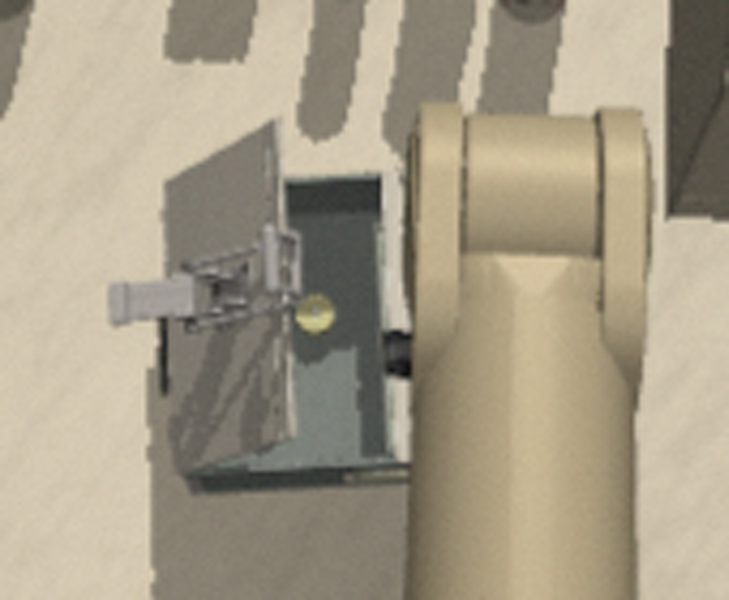

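The keeper leaf is shut: contact came at z 97.9, with the seam at about (385-410, 300), and the latch leaf is still open. Now I'll close the latch leaf.

Run:
```python
from close import *
env.line_to(C(-70,-55,340),vel=300)
close(1,1.01,[180,0,YAW])
env.goto(C(-40,-230,330),[180,0,YAW]); st()
c=env.camera("top"); save(c,"t2",(190,130,360,270)); np.save("t2.npy",cloud(c)); s=env.camera("scene"); save(s,"s2",(200,130,380,270)); np.save("s2.npy",cloud(s))
```

```text
above t 9.78 case [-70.4 135.  328.7] F [ 0.5 -0.7 -0.2] gap 0.002 ff 0.0
near shut t 13.22 case [-70.3  64.  111.3] F [-0.1  0.4  0.8] gap 0.005 ff 0.0
pressed True t 13.67 case [-69.3  58.4  97.9] F [-5.9 -0.8 13.1] gap 0.003 ff 6.8
up t 14.57 case [-70.7  54.6 248.3] F [-1.3 -0.3 -0.5] gap -0.002 ff 0.0
 t 15.72 case [ -39.5 -227.9  329.4] F [-0.4 -0.4 -0.8] gap 0.002 ff 0.0
```

View pics/t2.png

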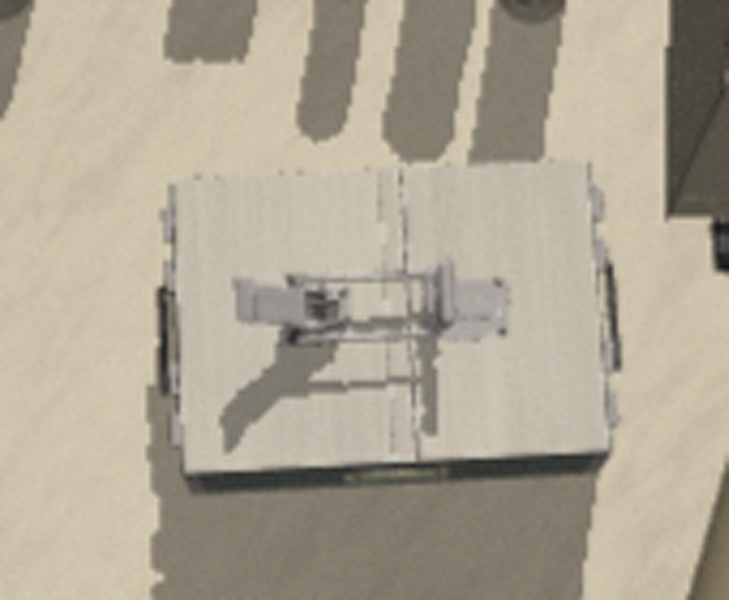

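View pics/s2.png

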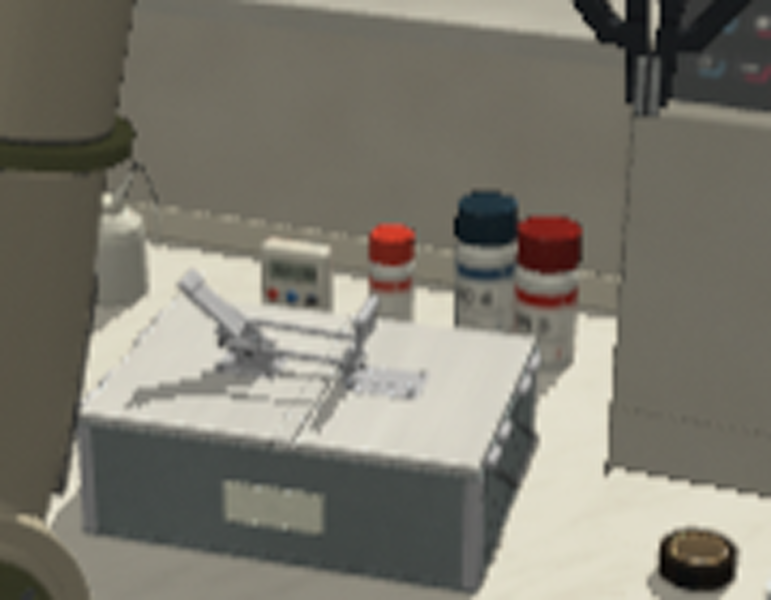

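Both leaves are shut and the bail lies just on the lever side of the keeper, with the grip bar at about (446,290) in the top crop and (370,310) in the scene crop. I'll measure these from the depth clouds.

Run:
```python
from h import *
for n in("t2","s2"):
    W=np.load(n+".npy").reshape(-1,3); W=W[~np.isnan(W[:,0])]; Q=np.stack([W@ax-X0,W@ay-Y0,W[:,2]],1)
    T=Q[(abs(Q[:,2]-98)<8)&(abs(Q[:,0])<130)&(abs(Q[:,1])<150)]
    print(n,"lid z",np.median(T[:,2]).round(1),"x",np.percentile(T[:,0],[.5,99.5]).round(1),"y",np.percentile(T[:,1],[.5,99.5]).round(1))
    B=Q[(Q[:,2]>112)&(Q[:,2]<200)&(abs(Q[:,0])<60)&(abs(Q[:,1])<150)]
    for a in range(-70,130,8):
        b=B[(B[:,1]>=a)&(B[:,1]<a+8)]
        if len(b)>3: print(a,len(b),"x",np.percentile(b[:,0],[3,97]).round(1),"z",np.percentile(b[:,2],[10,50,97]).round(1))
    G=B[(B[:,2]>125)&(B[:,1]<10)]; print("grip top",len(G),G.mean(0).round(1),G.std(0).round(1))
```

```text
t2 lid z 97.6 x [-97.6 100.9] y [-142.6  144.7]
-46 19 x [-16.3  20. ] z [149.5 152.1 156.7]
-38 51 x [-16.9  20.2] z [120.2 150.7 155.6]
-30 43 x [-19.4  23.8] z [119.  123.2 129.8]
-22 16 x [-19.9  23.4] z [116. 121. 127.]
-14 7 x [-18.8  21.5] z [119.3 121.3 125.5]
-6 6 x [-19.  23.] z [118.4 120.4 127.2]
2 9 x [-20.   22.4] z [122.1 123.1 127.6]
10 12 x [-20.7  22.7] z [118.  123.2 126.7]
18 12 x [-19.7  24.3] z [119.1 122.5 126.7]
26 12 x [-19.7  24.1] z [121.2 122.3 125.4]
34 22 x [-19.6  24.2] z [115.1 120.1 127. ]
42 37 x [-18.3  23.9] z [114.6 118.6 126.5]
50 33 x [-18.2  22.2] z [118.3 123.5 132.3]
58 45 x [-18.2  24. ] z [123.7 131.2 137.6]
66 27 x [-10.3  14.2] z [135.1 138.3 147. ]
74 26 x [-9.9 11.7] z [143.5 147.5 153.4]
82 27 x [-8.2 14.5] z [149.  153.9 160.5]
90 30 x [-9.9 15.1] z [157.8 161.6 165.7]
grip top 81 [  1.8 -31.6 144.2] [12.9 10.7 11.7]
s2 lid z 98.6 x [-95.8 105.8] y [-148.4  141.3]
-46 42 x [-13.8  25.1] z [129.  147.2 155.7]
-38 26 x [-15.1  24.3] z [115.7 124.  154.3]
-30 9 x [-16.5  28.5] z [121.2 122.8 125.5]
-22 10 x [-16.  29.] z [119.1 122.1 123.7]
-14 8 x [-15.5  26.4] z [121.7 122.9 126.5]
-6 10 x [-17.8  26. ] z [120.9 123.1 125.3]
2 7 x [-17.   27.2] z [122.2 124.1 126.6]
10 9 x [-17.7  31.1] z [120.2 122.4 125.1]
18 7 x [-14.2  28.6] z [121.7 123.6 124.4]
26 13 x [-15.7  26.6] z [114.3 122.8 127.3]
34 19 x [-15.4  25.1] z [115.6 119.2 127.6]
42 25 x [-13.4  24.9] z [115.9 121.2 126.3]
50 35 x [-17.6  22.6] z [122.5 127.4 134.3]
58 22 x [-15.2  17.8] z [126.  135.2 141.6]
66 20 x [-5.8 16.1] z [139.3 143.  149.3]
74 16 x [-6.2 20.7] z [145.9 149.4 154.1]
82 22 x [-8.6 19.9] z [154.4 158.3 163.1]
90 6 x [-3.8 18.3] z [157.5 161.7 162.9]
grip top 56 [  1.7 -35.6 142.4] [15.3 13.4 11.1]
```

```bash
sed -i 's/X0,Y0=535.,/X0,Y0=537.,/' h.py
cat >> h.py <<'E'
from scipy.optimize import brentq
def lever_of(y,z): return brentq(lambda a:np.hypot(45+20*np.cos(a)-y,114+20*np.sin(a)-z)-91,0,2.5)
def grip_of(y,z):
    a=lever_of(y,z); f=np.array([y-45-20*np.cos(a),z-114-20*np.sin(a)])/91; u=np.array([f[1],-f[0]])
    return np.array([y,z])+8*f+30*u
D=11
def bar(y,z,dz=0,dy=0): g=grip_of(y,z); return C(0,g[0]+dy,g[1]-D+dz)
E
python3 - <<'E'
from h import *
print(grip_of(-32,120),grip_of(-50,103),grip_of(-30,105),lever_of(-32,120),lever_of(-50,103))
env.set_gripper(0.5,30)
g=(-41,147.5)
env.goto(C(0,g[0],230),[180,0,YAW]); env.line_to(C(0,g[0],g[1]-D),vel=120,until_force=8); st("at bar")
env.set_gripper(0.0,30); st("gripped")
env.line_to(bar(-34,126),vel=60); st("lifted")
env.line_to(bar(-42,125),vel=60); env.line_to(bar(-50,122),vel=60); st("over")
c=env.camera("scene"); save(c,"s3",(200,130,380,270));
E
```

```text
[-42.82437883 149.10039214] [-67.13998417 128.88862574] [-45.7813148  131.73855088] 0.8240364325674475 2.0231021253533927
at bar t 18.1 case [  0.6 -41.2 137.4] F [ 0.5  0.7 -0. ] gap 0.498 ff 0.0
gripped t 18.49 case [  0.4 -40.5 137. ] F [-0.2  1.1  1.5] gap 0.104 ff 29.3
lifted t 18.78 case [  0.2 -43.7 144.8] F [ 2.1  1.5 -0.7] gap 0.104 ff 29.3
over t 19.4 case [ 1.000e-01 -6.280e+01  1.397e+02] F [ 1.9 -1.7  2.1] gap 0.1 ff 29.6
```

View pics/s3.png

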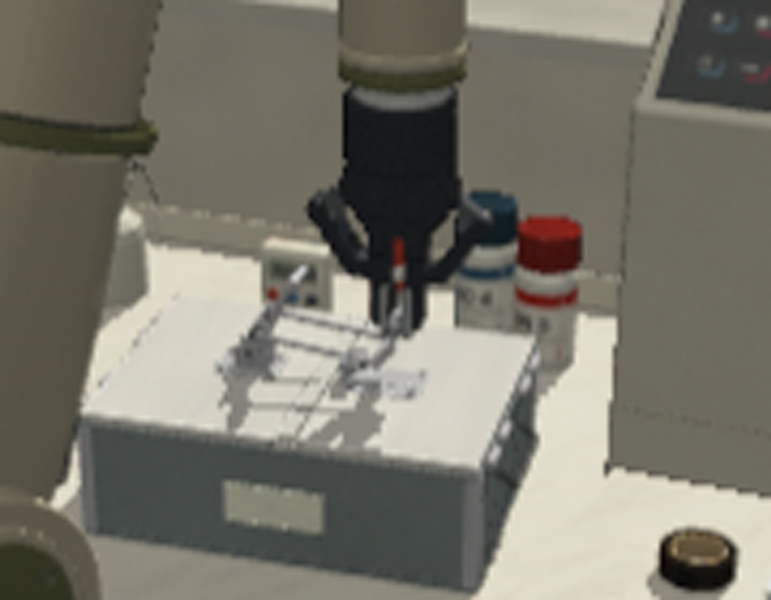

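The bail is gripped at about (400,320) and the lever has followed to past vertical. The bar is clear of the keeper, so I'll lower it until it touches the leaf, then draw it back under the lip.

Run:
```python
from h import *
T=lambda p:inv(p).round(1)
print("touch predicted",T(bar(-50,102)))
r=env.line_to(bar(-50,96),vel=30,until_force=8); st(f"down {r}")
p=inv(env.get_ee_pos()); dz=p[2]-inv(bar(-50,102))[2]; print("dz",dz)
if r and abs(dz)<5:
    env.line_to(bar(-50,104.5,dz),vel=40); st("raised")
    env.line_to(bar(-42,104.5,dz),vel=40); st("-42")
    r=env.line_to(bar(-24,104.5,dz),vel=30,until_force=9); st(f"back {r}")
    print("nominal",T(bar(-30,104.5,dz)))
    # probe upward: lip should stop it
    p=env.get_ee_pos(); r=env.line_to([p[0],p[1],p[2]+8],vel=25,until_force=10); st(f"up probe {r}")
```

```text
touch predicted [  0.  -67.4 116.7]
down True t 20.28 case [ 1.000e-01 -6.700e+01  1.139e+02] F [-1.1 -0.4  5.2] gap 0.101 ff 31.0
dz -2.7707482794527465
raised t 20.53 case [-1.000e-01 -6.710e+01  1.167e+02] F [ 2.6 -0.6 -0.9] gap 0.103 ff 30.3
-42 t 20.87 case [ -0.  -58.9 116.3] F [ 2.9 -0.4 -0.6] gap 0.099 ff 30.3Traceback (most recent call last):
  File "<stdin>", line 9, in <module>
  File "h.py", line 28, in bar
    def bar(y,z,dz=0,dy=0): g=grip_of(y,z); return C(0,g[0]+dy,g[1]-D+dz)
                              ~~~~~~~^^^^^
  File "h.py", line 25, in grip_of
    a=lever_of(y,z); f=np.array([y-45-20*np.cos(a),z-114-20*np.sin(a)])/91; u=np.array([f[1],-f[0]])
  File "h.py", line 23, in lever_of
    def lever_of(y,z): return brentq(lambda a:np.hypot(45+20*np.cos(a)-y,114+20*np.sin(a)-z)-91,0,2.5)
                              ~~~~~~^^^^^^^^^^^^^^^^^^^^^^^^^^^^^^^^^^^^^^^^^^^^^^^^^^^^^^^^^^^^^^^^^^
    r = _zeros._brentq(f, a, b, xtol, rtol, maxiter, args, full_output, disp)
ValueError: f(a) and f(b) must have different signs
```

Run:
```python
from h import *
dz=-2.77
T=lambda p:inv(p).round(1)
for y in(-36,-28):
    r=env.line_to(bar(y,104.5,dz),vel=30,until_force=9); st(f"back {y} {r}")
    if r: break
print("nominal",T(bar(-30,104.5,dz)),T(bar(-36,104.5,dz)))
p=env.get_ee_pos(); r=env.line_to([p[0],p[1],p[2]+7],vel=25,until_force=10); st(f"up probe {r}")
```

```text
back -36 False t 21.23 case [ -0.  -52.5 116.6] F [ 2.7 -0.1 -2.3] gap 0.111 ff 30.3
back -28 True t 21.51 case [  0.2 -49.6 117.4] F [ 1.1 -1.8  2.7] gap 0.101 ff 30.6
nominal [  0.  -46.  117.4] [  0.  -53.1 116.7]
up probe True t 21.85 case [ -0.2 -49.4 123.2] F [ 4.7  0.8 -4.9] gap 0.104 ff 30.0
```

The upward probe was blocked, so the bar is under the lip, against the post at about y -33. Now I'll lower it, release, and press the lever down.

Run:
```python
from h import *
env.line_to(C(0,-49,117.5),vel=30); st()
env.set_gripper(0.35); 
env.line_to(C(0,-49,230),vel=200); st("released")
c=env.camera("scene"); save(c,"s4",(200,130,380,270)); W=cloud(c).reshape(-1,3); W=W[~np.isnan(W[:,0])]; Q=np.array([inv(w) for w in W[(abs(W[:,0]-530)<120)&(abs(W[:,1])<160)&(W[:,2]>112)&(W[:,2]<190)]]); Q=Q[abs(Q[:,0])<40]
for a in range(-70,130,10):
    b=Q[(Q[:,1]>=a)&(Q[:,1]<a+10)]
    if len(b)>3: print(a,len(b),np.percentile(b[:,2],[10,50,97]).round(1))
print("lever",lever_of(-33,102))
```

```text
t 22.19 case [ 1.000e-01 -4.960e+01  1.176e+02] F [ 1.9 -3.4  1.4] gap 0.1 ff 30.4
released t 23.25 case [ -0.6 -49.  228.8] F [-0.3 -0.4 -0.5] gap 0.348 ff 0.0
-60 22 [129.2 134.5 137. ]
-50 15 [113.5 127.7 135.7]
-40 16 [113.4 116.7 118.3]
-30 7 [114.5 116.1 118. ]
-20 5 [113.2 114.3 117.6]
-10 10 [114.3 116.6 119.1]
0 11 [117.8 118.9 121.8]
10 11 [120.2 122.2 126. ]
20 12 [122.  124.6 128.4]
30 24 [112.8 120.7 130. ]
40 66 [116.2 132.1 153.7]
50 63 [134.5 162.7 181.5]
lever 1.1723195515600975
```

View pics/s4.png

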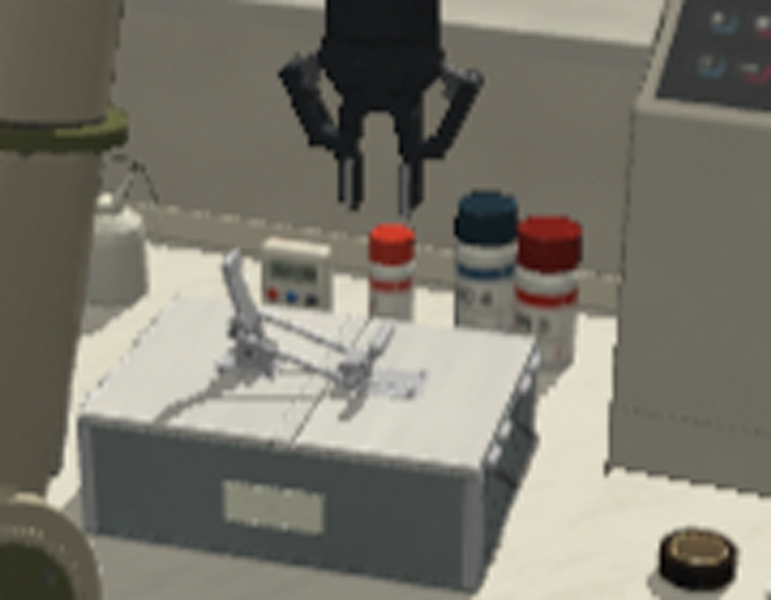

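The bail slopes down into the keeper at about (365,375) and the lever stands steep, at about 1.2-1.3 rad, around (240,290). I'll push it over from the keeper side and follow its arc down.

Run:
```python
from h import *
env.set_gripper(0.0)
def L(a,h=6,r=62):
    w=14*min(1,a/.5); return C(0,45+r*np.cos(a)-h*np.sin(a)-w,114+r*np.sin(a)+h*np.cos(a))
p=inv(L(1.5)); env.goto(C(0,p[1]-12,235),[180,0,YAW]); env.line_to(C(0,p[1]-12,p[2]),vel=150,until_force=10); st("beside")
for a in np.arange(1.45,0.1,-0.12):
    r=env.line_to(L(a),vel=80,until_force=35); st(f"a={a:.2f} {r}")
    if r: break
else:
    p=inv(env.get_ee_pos()); r=env.line_to(C(0,107,104),vel=40,until_force=30); st(f"final {r}")
```

```text
beside t 24.61 case [  0.2  16.6 176.6] F [0.3 0.3 0.6] gap -0.001 ff 0.0
a=1.45 False t 24.95 case [  0.3  33.8 177. ] F [-0.2 -0.2  0.8] gap -0.0 ff 0.0
a=1.33 False t 25.2 case [ -0.   40.6 175.7] F [0.7 0.4 0.9] gap 0.002 ff 0.0
a=1.21 False t 25.45 case [  0.   47.3 174. ] F [-0.5 -1.4  0.5] gap 0.002 ff 0.6
a=1.09 False t 25.7 case [  0.2  53.8 171.8] F [ 1.1 -4.2  2. ] gap 0.005 ff 2.0
a=0.97 False t 25.95 case [  0.3  60.6 168.7] F [ 2.2 -5.   2.3] gap -0.005 ff 2.4
a=0.85 False t 26.2 case [  0.4  67.1 164.9] F [ 2.6 -4.7  3.1] gap -0.002 ff 2.6
a=0.73 False t 26.45 case [  0.4  73.2 160.2] F [ 1.8 -3.3  4.5] gap -0.0 ff 2.6
a=0.61 False t 26.7 case [ -0.2  78.1 154.3] F [ 1.9 -3.6  1.7] gap 0.001 ff 1.8
a=0.49 False t 26.95 case [ -0.4  82.8 148. ] F [ 1.7 -3.9 -0.6] gap -0.001 ff 2.1
a=0.37 False t 27.22 case [ -0.8  88.1 140.7] F [ 4.  -9.1 -5.2] gap -0.002 ff 4.1
a=0.25 False t 27.48 case [ -0.9  91.9 133.2] F [  4.9 -13.2  -8.1] gap 0.003 ff 6.9
a=0.13 False t 27.75 case [ -1.   94.5 125.6] F [  6.2 -20.1  -9.5] gap -0.004 ff 10.3
final True t 28.13 case [ -0.2  95.  118. ] F [-5.6 -4.2 13.7] gap -0.003 ff 11.5
```

Run:
```python
from h import *
c=env.camera("scene"); save(c,"s5",(200,130,380,270))
```

```text
(no output)
```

View pics/s5.png

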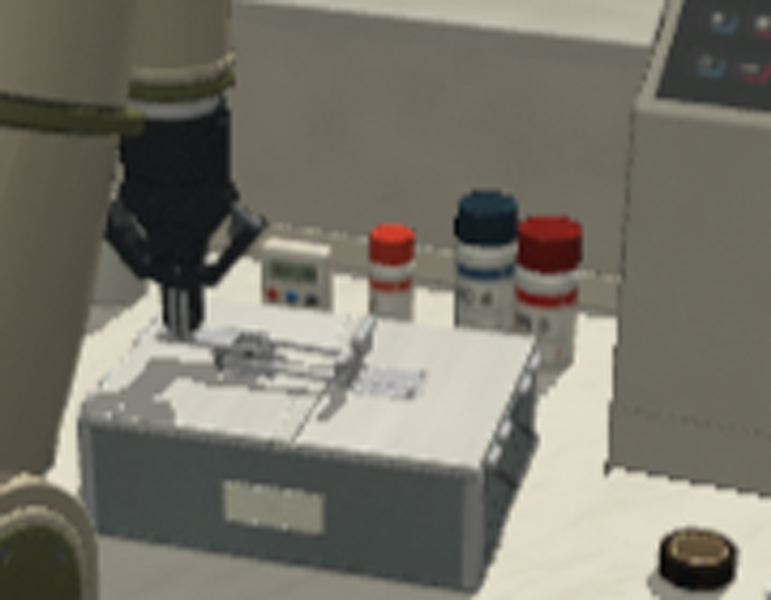

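The lever is flat under the tool at about (185,335) and the bail is level. I'll retract and check whether it holds.

Run:
```python
from h import *
p=inv(env.get_ee_pos()); env.line_to(C(p[0],p[1],112),vel=40,until_force=25); st("press more")
p=inv(env.get_ee_pos()); env.line_to(C(p[0],p[1],260),vel=200); env.goto(C(-40,-230,330),[180,0,YAW]); st("away")
c=env.camera("top"); save(c,"t6",(190,130,360,270)); s=env.camera("scene")
for cc in(c,s):
    W=cloud(cc).reshape(-1,3); W=W[~np.isnan(W[:,0])]; Q=np.stack([W@ax-X0,W@ay-Y0,W[:,2]],1)
    Q=Q[(abs(Q[:,0])<35)&(abs(Q[:,1])<130)&(Q[:,2]>104)&(Q[:,2]<200)]
    print([(a,len(b),np.percentile(b[:,2],[50,97]).round().tolist()) for a in range(-70,130,10) for b in [Q[(Q[:,1]>=a)&(Q[:,1]<a+10)]] if len(b)>3])
    G=Q[Q[:,2]>128]; print("grip",len(G),G.mean(0).round(1) if len(G) else "")
```

```text
press more t 28.39 case [-1.000e-01  9.500e+01  1.177e+02] F [-9.7 -4.5 21. ] gap -0.0 ff 15.4
away t 30.53 case [ -39.4 -228.1  329.5] F [-0.3  0.  -0.7] gap -0.004 ff 0.0
[(-60, 5, [105.0, 109.0]), (-40, 56, [138.0, 144.0]), (-30, 51, [114.0, 121.0]), (-20, 20, [110.0, 119.0]), (-10, 12, [108.0, 116.0]), (0, 11, [109.0, 111.0]), (10, 18, [108.0, 113.0]), (20, 16, [112.0, 114.0]), (30, 28, [109.0, 119.0]), (40, 45, [115.0, 122.0]), (50, 36, [115.0, 122.0]), (60, 49, [117.0, 123.0]), (70, 40, [117.0, 124.0]), (80, 31, [118.0, 123.0]), (90, 34, [119.0, 123.0]), (100, 33, [120.0, 127.0]), (110, 20, [119.0, 125.0])]
grip 50 [ 1.000e-01 -3.480e+01  1.382e+02]
[(-50, 17, [138.0, 141.0]), (-40, 36, [122.0, 141.0]), (-30, 25, [114.0, 117.0]), (-20, 9, [108.0, 111.0]), (-10, 9, [109.0, 110.0]), (0, 10, [108.0, 111.0]), (10, 11, [108.0, 112.0]), (20, 13, [110.0, 113.0]), (30, 32, [113.0, 119.0]), (40, 26, [116.0, 122.0]), (50, 32, [116.0, 121.0]), (60, 22, [118.0, 121.0]), (70, 18, [119.0, 122.0]), (80, 13, [119.0, 122.0]), (90, 15, [118.0, 122.0]), (100, 19, [121.0, 123.0])]
grip 28 [ -1.8 -39.7 138.5]
```

View pics/t6.png

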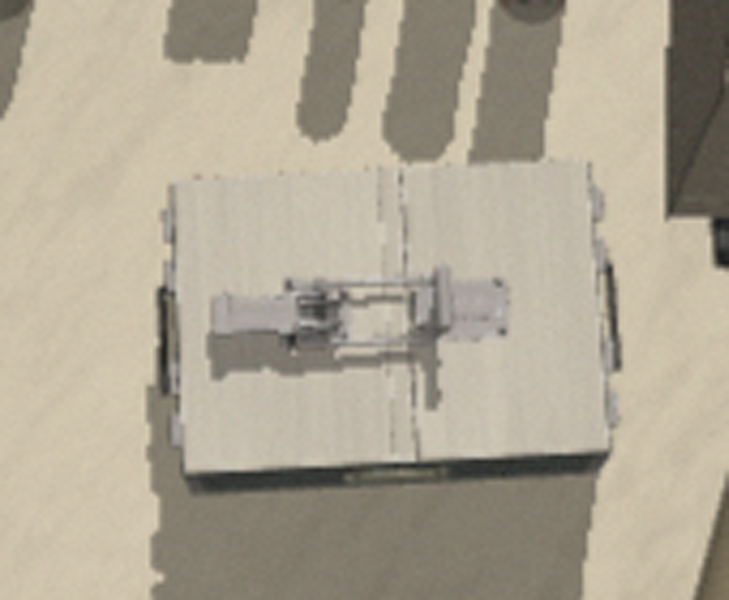

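The lever stays flat at about (260,312). The cross bar sits at about z 105 under the lip, with the finger bar at (441,300), roughly 12 mm lower than when the bar lay on top of the keeper. The lever was hard on its stop, so I'm handing in.

```bash
python3 -c "
from plant import env
print(env.job_done(), env.get_time_s())"
```

```text
the job is handed in; nothing more can be done
the job is handed in; nothing more can be done
```

The box is shut with the rebated leaf under the flanged one, the bail is hooked under the keeper's lip, and the lever is flat and stayed down after I let go. I handed it in at about 31 s without seeing the verdict, and the keeper's draw was not measured directly.

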